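Clip the egg mould shut

TASK

Clip the hinged egg mould shut for setting: take the large clip out of its rack slot, where its tails cannot be reached, put it down on the open bench, and take it again by its tails so that squeezing them opens the jaws. Push the open jaws level and square over the mould's upright free edge, about halfway up, until the edge is fully home against the clip's throat, then let the clip close, so that it alone holds the mould shut. Leave everything else where it is.

Things in the scene. Friction and masses are not known exactly. Their poses are not given: they have to be found in the camera images.
- clip: Large black sprung clip like a clothes peg, lying on its side (hinge pin upright): 140 mm long, 32 mm high, 0.11 kg. Origin: under the pin, on the underside. x: along the clip, tails to jaws. When open, this frame (one of the two arms) is turned +half the joint value from the clip's centre line.
- clip_tails (a point): Middle between the large clip's tails, 60 mm behind the pin, 16 mm above the underside. Across the outside the tails are 53 mm wide here, splaying to 57 mm at their ends (73 mm behind the pin); squeezed right together 24 mm, the outer faces then parallel. Squeezing takes about 20 N.
- clip_jaws (a point): Middle of the large clip's jaws, 52 mm ahead of the pin, 16 mm above the underside; shut, 24 mm wide over the outside here. Jaws end 68 mm ahead of the pin; gripping pads from 42 mm on. Wide open, the pads stand 23 mm apart at 42 mm and 33 mm at the tips.
- clip_throat (a point): Front of the large clip's throat stop, a round post between the arms, 24 mm ahead of the pin, 16 mm above the underside: the edge of the gripped thing comes to rest against it.
- clip_jaw (a joint): Angle between the two arms of the large clip: 0 jaws shut, 0.48 rad wide open (tails squeezed together), about 0.11 when gripping 8 mm. A spring closes it.
- clip_pivot (a point): Point on the large clip's hinge pin at half its height (16 mm above the underside as it lies); same axes as the clip.
- mould: White egg mould, upright on a grey base (200 x 90 x 18 mm, fixed): two plates 170 mm wide, 4 mm thick, from 20 to 210 mm above the bench, an egg bulging in the middle, hinged like a book along one upright edge. Origin: under the base, in the plane where the plates meet. x: from free edge to hinged edge; fixed rear plate on the -y side, hinged front plate on +y. Flat margin at free edge: 50 mm.
- mould_front (a joint): Opening angle of the mould's front plate: 0 shut, about 0.04 rad as it springs ajar. The hinge is 170 mm from the free edge, so ajar the front plate's edge stands about 7 mm off the rear plate, towards the mould's +y; the pair with its gap is then 15 mm thick, shut 8 mm.
- mould_edge (a point): Middle of the mould's upright free edge, in the plane where the plates meet, 115 mm above the bench; same axes as the mould (x points from the edge into the mould).
- rack: Steel rack fixed to the bench, 90 mm deep (x), 222 mm wide (y), 50 mm high, with three slots side by side, each 66 mm wide, 72 mm apart, open to the top and to -x; no floor. Origin: centre of its underside. The large clip lies on the bench in one slot, tails in, jaws sticking out to -x, its pin about 17 mm outside the slot's mouth.
- small_clip: A smaller black clip, 105 mm long, 24 mm high, its jaws 17 mm wide; a rigid bystander in one slot of the rack. Origin: under its pin, x towards its jaws.
- scraper: Bench scraper with black handle and 45 mm wide steel blade, 160 mm long; a bystander in one slot of the rack. Origin: underside, near its middle, x towards the blade.
- cutter: Steel ring cutter, 72 mm across, 40 mm high; bystander. Origin: centre of its underside.
- jug: Clear plastic jug with a handle, 100 mm across, 130 mm high; bystander. Origin: centre of its underside.
- bottle: White bottle, 56 mm across, 150 mm high; bystander. Origin: centre of its underside.
- bowl: Steel bowl, 120 mm across, 50 mm high; bystander. Origin: centre of its underside.
- jar: Glass jar with steel cap, 60 mm across, 85 mm high; bystander. Origin: centre of its underside.
- brush: Pastry brush lying down, 190 mm long; bystander. Origin: on its underside.

How it is judged (in metres and radians):
On the way, in this order (a step that is already met when the one before it is completed fails the run):
1. the large clip, moved out of its place in the rack, lies on the bench, let go (distance of clip from where it was at the start of the episode above 0.05 m and height (world z) of clip below 0.006 m and angle between clip's own z axis and vertical below 0.15 rad and contact force between clip and the fingers below 0.1 N and linear speed of clip below 0.02 m/s), for 0.2 s.
2. the large clip's tails are squeezed so that its jaws stand wide open (value of joint clip_jaw above 0.3 rad), for 0.2 s.
At the end, for the whole second after the job is handed in: Mould shut (within 0.012 rad) and held by the large clip alone, gripping with over 5 N: its pin 15 to 36 mm out from the free edge (24 mm is home), within 15 mm of the plates' plane and 35 mm of the edge's mid-height, level and square within 0.35 rad, at rest (value of joint mould_front below 0.012 rad and contact force between clip and mould above 5 N and x of clip_pivot in the frame of mould_edge between -0.036 and -0.015 m and y of clip_pivot in the frame of mould_edge between -0.015 and 0.015 m and z of clip_pivot in the frame of mould_edge between -0.035 and 0.035 m and angle between the x axis of clip and the x axis of mould, either way round below 0.35 rad and linear speed of clip below 0.02 m/s and angular speed of clip below 0.2 rad/s); the robot touches nothing.
It fails at once if any bystander (small clip, scraper, cutter, jug, bottle, bowl, jar, brush) is moved by more than 40 mm (distance of any of small_clip, scraper, cutter, jug, bottle, bowl, jar, brush from where it was at the start of the episode above 0.04 m).
It also fails if it takes over 59 s, if anything falls off the work surface, if the arm or the gripper's body presses on something with over 40 N, if the wrist force passes 120 N, or if a joint passes its speed limit or range.

ROBOT

A 6-joint arm with a two-finger parallel gripper is mounted at the origin on the work surface. World frame = base frame: x ahead of the robot, y to its left, z up, the work surface at z = 0. Lengths are in m, angles in degrees, forces in N, time in s.
With the tool pointing down it reaches from about 0.35 to 0.875 m from the base axis. Payload 4.2 kg.
Tool frame: the origin (TCP) lies midway between the tips of the shut fingers; the grasp point (between the pads) lies 19 mm behind it; z points along the fingers, x is the direction in which the jaws open and shut, and the axes are right-handed (so a half turn about z gives the same grasp; the last joint's range is limited). The gripper opens to 87 mm and grips with 3 to 60 N. Pads are 19 mm wide; open, the fingers measure 117 mm over their backs; the gripper's body (75 mm by 190 mm) begins 51 mm behind the grasp point.
Start: joints at [88.327, 22.042, 0.453, 0, -68.411, -14.817], TCP at [0.177, 0.599, 0.223] pointing down, gripper open.
Joint ranges: [-179.83, 179.83], [-69.29, 118.12], [-61.27, 80.66], [-181.25, 117.63], [-171.15, -9.14], [-177.46, 177.46]. Speed limits (degrees/s): [159.86, 159.86, 180, 180, 180, 180].

INTERFACE

Orientations are given as a 3x3 rotation matrix whose columns are the frame's x, y, z axes.
In Python, from station import sense, capture, finish_job, find_in gives the robot as it stands.
- The arm moves only by the shell command python3 -m creep 'ROWS'. ROWS is JSON, a list of rows, each a list of 7 numbers: the shift along the tool's x, y, z in mm, then the turn, a rotation vector about the tool's x, y, z in degrees, then the opening, from 0 (shut) to 1 (fully open). A call has exactly 10 rows; each row shifts and turns the commanded pose from where the row before left it, along the tool's axes as they then stand; what a row does not reach is not made up. A row lasts 1/8 s, in which the tool goes at most 62.5 mm and 10.7 degrees, less where a joint would pass 70% of its speed; a pose out of reach is approached as far as the arm can. A call with a gripper value outside its range is refused whole. The fingers move at their own pace and stop on an object; the grip force is fixed at half the most. Time passes only in rows, so rows that do not move let the fingers close, or fill a call up. It gives the time, the measured TCP pose, the force and the opening at its end, in the units of the state.
- sense(): the state, without advancing time (a new reading comes with each control period).
- capture(name): name is "scene" or "top" or "wrist"; returns a dict with "color" (384x512x3 uint8, blue, green, red), "vertical_fov" (degrees; the focal length in pixels is half the picture's height over the tangent of half this angle, whatever the lens; pixels are square), "cx", "cy" (the principal point, pixels), "k1" (the pictures are not rectified: a ray, as slopes to the right and down, at radius r is drawn at 1 + k1 r^2 times it, then the intrinsics apply), "R" (3x3) and "t" (3): a world point X has camera coordinates R X + t. Camera axes: x right, y down, z forward; pixel columns grow to the right and rows downward; lengths in m; the calibration is good to about 2 mm. A picture is of the moment at which its call begins. There is no depth.
- finish_job(): hands the job in, once; it reports no verdict.
Trained networks look in the newest picture that a camera, given by its name, has taken for a name from the list of things; names that differ only in an ending like _2 or _b are one class to them, and where a whole thing is asked for, a point or a joint stands for the part that bears it (a point fixed in the world has none). Each returns a list of dicts, best first, with "p" (0 to 1); they miss things now and then, are a little off and sometimes report something else, mostly with a low value. They report only what shows in the picture. A call takes as long as a camera call.
- find_in(camera, name): "xy" ([column, row] in pixels, amid what is visible of it).
The state is a dict: "time_s": time; "joints": joint angles; "joint_velocities": joint speeds; "effort": joint torques, N m; "tcp_pos": TCP position; "ee_rot": TCP orientation; "wrist_force": force on the tool from outside, world axes, zero at the start; "moment": the same for the moment, N m; "gripper_width": opening from 0.0 (shut) to 1.0 (fully open).
Only numpy, scipy, OpenCV 4.12 (cv2) and the standard library are available. Lean on these libraries where they do the work, as an engineer would, in place of code of your own. Each camera call takes 0.05 s, during which the arm holds its last target. There are 200 camera calls.

## Working session

There is one attempt and no reset: what is moved stays moved. The work goes in short steps, Python scripts to look and compute and a shell command to move; the robot and the scene stay as the last step left them, time stands still between calls to the robot, and variables do not carry over. Pictures are saved under pics/ and viewed, about 8 in all and at most 12, crops included, and the job is handed in when it is done.

```bash
ls; mkdir -p pics; cat > h.py <<'E'
import numpy as np, cv2
from station import sense, capture, finish_job, find_in
def pix(c,X):
    p=np.array(c["R"])@np.array(X,float)+np.array(c["t"]); s=p[:2]/p[2]
    f=192/np.tan(np.radians(c["vertical_fov"]/2)); s=s*(1+c["k1"]*(s@s))
    return s*f+[c["cx"],c["cy"]]
def ray(c,xy):
    f=192/np.tan(np.radians(c["vertical_fov"]/2)); d=(np.array(xy,float)-[c["cx"],c["cy"]])/f
    s=d.copy()
    for _ in range(20): s=d/(1+c["k1"]*(s@s))
    R=np.array(c["R"]); o=-R.T@np.array(c["t"]); v=R.T@np.array([s[0],s[1],1]); return o,v/np.linalg.norm(v)
def atz(c,xy,z):
    o,v=ray(c,xy); return o+v*(z-o[2])/v[2]
def tri(rs):
    A=sum(np.eye(3)-np.outer(v,v) for o,v in rs); b=sum((np.eye(3)-np.outer(v,v))@o for o,v in rs); return np.linalg.solve(A,b)
E
python3 - <<'E'
from h import *
np.set_printoptions(precision=4,suppress=True)
C={}
for n in ["scene","top"]:
    C[n]=capture(n); cv2.imwrite(f"pics/{n}0.png",C[n]["color"])
    o=-np.array(C[n]["R"]).T@np.array(C[n]["t"]); print(n,o,C[n]["vertical_fov"],C[n]["k1"])
for k in ["clip","clip_tails","clip_jaws","clip_pivot","clip_throat","mould","mould_edge","rack","small_clip","scraper","cutter","jug","bottle","bowl","jar","brush"]:
    for n in C:
        r=find_in(n,k); 
        print(k,n,[(np.round(q["xy"],1).tolist(),round(q["p"],2),atz(C[n],q["xy"],0.115 if k=="mould_edge" else 0.016)[:2].round(3).tolist()) for q in r[:2]])
s=sense(); print(s["tcp_pos"],s["ee_rot"],s["time_s"])
E
```

```text
pics
scene [1.2918 0.0863 1.0371] 46.70580970419939 0.05742691480132664
top [0.2403 0.0493 1.4778] 48.02301380643028 0.010114627857158418
clip scene []
clip top [([243.4, 235.4], 0.55, [0.377, 0.104]), ([360.3, 177.1], 0.54, [0.583, -0.301])]
clip_tails scene [([135.7, 214.2], 0.62, [0.58, -0.304])]
clip_tails top [([360.9, 177.2], 0.61, [0.583, -0.303])]
clip_jaws scene [([137.3, 217.6], 0.86, [0.592, -0.297])]
clip_jaws top [([360.6, 180.9], 0.61, [0.57, -0.301])]
clip_pivot scene [([134.7, 212.7], 0.63, [0.575, -0.308])]
clip_pivot top [([359.2, 185.0], 0.72, [0.555, -0.296])]
clip_throat scene [([135.4, 214.3], 0.91, [0.581, -0.305])]
clip_throat top [([360.0, 180.0], 0.7, [0.573, -0.299])]
mould scene [([372.6, 190.5], 0.58, [0.48, 0.368])]
mould top [([172.5, 185.9], 0.68, [0.545, 0.351])]
mould_edge scene [([371.2, 193.1], 0.9, [0.568, 0.336]), ([224.8, 233.6], 0.47, [0.702, -0.036])]
mould_edge top [([167.6, 187.0], 0.88, [0.521, 0.346])]
rack scene [([141.9, 243.7], 0.95, [0.676, -0.267])]
rack top [([344.7, 147.4], 0.84, [0.691, -0.249])]
small_clip scene [([185.5, 228.7], 
[... 386 characters left out ...]
cene []
jug top [([251.3, 127.2], 0.79, [0.762, 0.082])]
bottle scene [([324.1, 259.0], 0.6, [0.71, 0.215])]
bottle top []
bowl scene [([124.6, 144.0], 0.57, [0.309, -0.398])]
bowl top [([388.3, 252.0], 0.79, [0.324, -0.386]), ([358.3, 181.8], 0.68, [0.566, -0.293])]
jar scene [([268.1, 263.9], 0.71, [0.728, 0.071]), ([380.3, 152.5], 0.54, [0.329, 0.41])]
jar top [([155.8, 235.5], 0.53, [0.374, 0.399]), ([359.6, 179.2], 0.17, [0.576, -0.298])]
brush scene [([282.8, 165.5], 0.67, [0.389, 0.108]), ([157.8, 213.8], 0.2, [0.578, -0.243])]
brush top [([243.8, 233.5], 0.63, [0.383, 0.103])]
[0.1774 0.5993 0.2226] [[-0.2838 -0.9589  0.    ]
 [-0.9589  0.2838 -0.    ]
 [ 0.     -0.     -1.    ]] 1.7
```

```bash
python3 - <<'E'
import cv2,numpy as np
a=cv2.imread("pics/top0.png"); b=cv2.imread("pics/scene0.png")
t=cv2.resize(a[110:270,130:420],None,fx=2.75,fy=2.75,interpolation=cv2.INTER_CUBIC)
cv2.imwrite("pics/t1.png",t)
cv2.imwrite("pics/s1.png",cv2.resize(b[110:310,100:440],None,fx=2.35,fy=2.35,interpolation=cv2.INTER_CUBIC))
E
```

```text
(no output)
```

View pics/t1.png

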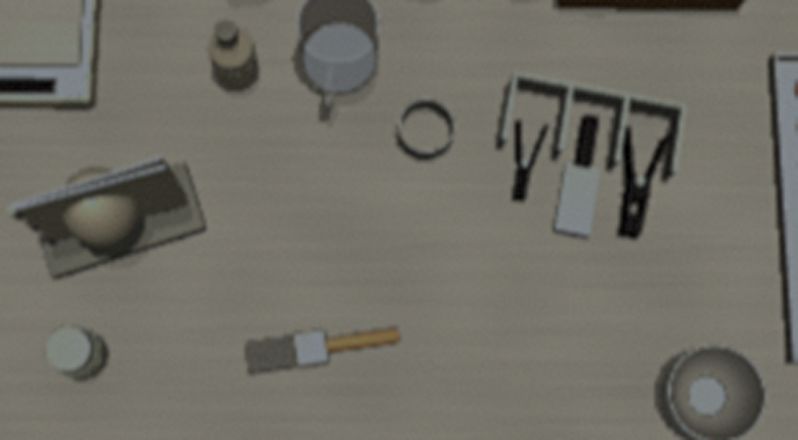

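View pics/s1.png

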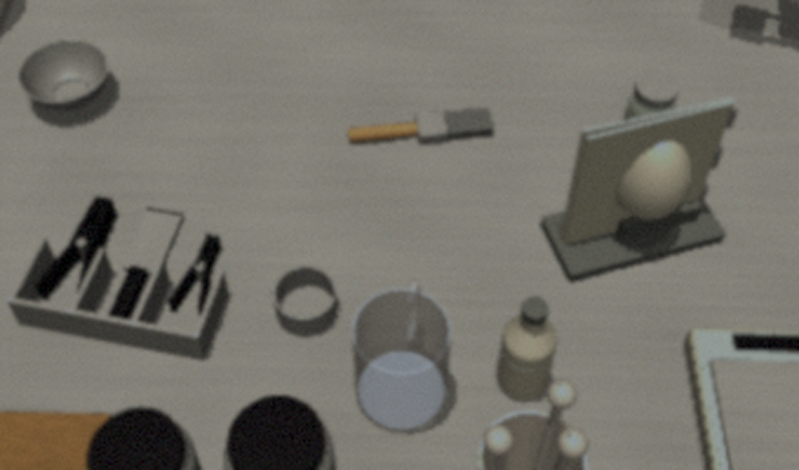

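The top view shows the clip in the right-hand slot, with its jaws at crop (628,237) and its pin near (637,188). The mould's free edge is at about crop (165,160), with the hinge at (15,210). In the scene view, the free edge runs from crop (585,133) to (568,238). Next I'll work out positions.

```bash
cat >> h.py <<'E'
np.set_printoptions(precision=4,suppress=True)
def plan(p,head=None,s=None):
    s=s or sense(); R=np.array(s["ee_rot"]); d=R.T@(np.array(p)-s["tcp_pos"])*1000
    h=np.degrees(np.arctan2(R[1,0],R[0,0]))
    print("tcp",s["tcp_pos"],"head",round(h,2),"shift mm",d.round(1),"turn z",None if head is None else round((h-head+180)%360-180,2), "t",s["time_s"])
E
python3 - <<'E'
from h import *
s=sense(); w=capture("wrist"); R=np.array(s["ee_rot"])
o=-np.array(w["R"]).T@np.array(w["t"]); print("cam in tool",R.T@(o-s["tcp_pos"]), "axes\n",np.array(w["R"])@R, w["vertical_fov"])
t=capture("top"); sc=capture("scene")
T=lambda x,y,z:atz(t,[x/2.75+130,y/2.75+110],z)
print("jaw tip",T(628,237,.025),"pivot",T(637,188,.025),"tails",T(648,128,.025))
print("edge top",T(165,160,.21), "hinge top",T(15,210,.21))
a=ray(t,[165/2.75+130,160/2.75+110]); b=ray(sc,[583/2.35+100,134/2.35+110]); print("tri",tri([a,b]))
print("base free corners",T(185,162,.018),T(205,228,.018),"hinge nr",T(55,277,.018))
plan([.52,.24,.36])
E
```

```text
cam in tool [ 0.     -0.0833 -0.1628] axes
 [[ 1.      0.0008  0.0006]
 [-0.0005  0.9525 -0.3046]
 [-0.0008  0.3046  0.9525]] 61.16301283940418
jaw tip [ 0.5136 -0.2895  0.025 ] pivot [ 0.5767 -0.3032  0.025 ] tails [ 0.6553 -0.3202  0.025 ]
edge top [0.5601 0.2611 0.21  ] hinge top [0.5025 0.4208 0.21  ]
tri [0.5606 0.2627 0.2083]
base free corners [0.6062 0.2679 0.018 ] [0.5215 0.2398 0.018 ] hinge nr [0.4581 0.4225 0.018 ]
tcp [0.1774 0.5993 0.2226] head -106.49 shift mm [ 247.2 -430.5 -137.4] turn z None t 1.85
```

```bash
python3 -m creep '[[0,0,-55,0,0,0,1],[0,0,-52,0,0,0,1],[30,-54,0,0,0,0,1],[30,-54,0,0,0,0,1],[30,-54,0,0,0,0,1],[30,-54,0,0,0,0,1],[30,-54,0,0,0,0,1],[30,-54,0,0,0,0,1],[30,-54,0,0,0,0,1],[30,-54,0,0,0,0,1]]'
python3 -m creep '[[26,-44,0,0,0,0,1],[26,-44,0,0,0,0,1],[0,0,0,0,0,9.1,1],[0,0,0,0,0,9.1,1],[0,0,0,0,0,9.1,1],[0,0,0,0,0,9.1,1],[0,0,0,0,0,9.1,1],[0,0,0,0,0,9.1,1],[0,0,0,0,0,0,1],[0,0,0,0,0,0,1]]'
python3 - <<'E'
from h import *
plan([.592,.171,.30],199)
w=capture("wrist"); cv2.imwrite("pics/w1.png",cv2.resize(w["color"],None,fx=1.5,fy=1.5))
for p in [(.5595,.266,.21),(.5595,.266,.02),(.5595,.266,.115)]: print(pix(w,p))
print([(q["xy"],q["p"]) for q in find_in("wrist","mould_edge")])
E
```

```text
time_s: 3.1
tcp_pos: [0.5247, 0.2449, 0.3299]
ee_rot: [[-0.284, -0.959, 0.001], [-0.959, 0.284, 0.0], [-0.001, -0.0, -1.0]]
wrist_force: [0.6, 0.7, 0.5]
gripper_width: 1.004
time_s: 4.35
tcp_pos: [0.5931, 0.1717, 0.3295]
ee_rot: [[-0.945, -0.326, 0.0], [-0.326, 0.945, 0.0], [-0.0, -0.0, -1.0]]
wrist_force: [-0.1, 0.5, 0.8]
gripper_width: 0.999
tcp [0.5931 0.1717 0.3295] head -160.96 shift mm [ 1.3 -0.3 29.5] turn z 0.04 t 4.35
[255.6826 278.4326]
[255.556  209.7256]
[255.6058 236.6755]
[([255.8, 252.3], 0.57)]
```

View pics/w1.png

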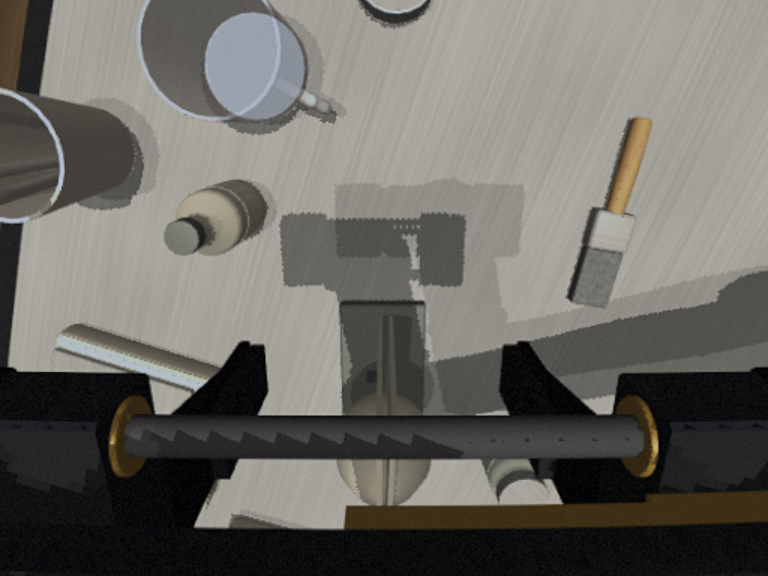

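The wrist view shows the mould base's free end at display (340–425,303). The ajar plate pair spans columns 377–395, and the front plate is on the right, towards world -x. The tool is well centred. I'll zoom in there.

```bash
python3 - <<'E'
from h import *
w=capture("wrist"); c=w["color"][195:275,215:295]
cv2.imwrite("pics/w2.png",cv2.resize(c,None,fx=7,fy=7,interpolation=cv2.INTER_NEAREST))
g=w["color"].mean(2)
for r in (214,220,230,240): print(r,g[r,226:286].astype(int).tolist())
E
```

```text
214 [119, 53, 68, 70, 73, 72, 71, 70, 71, 70, 70, 68, 69, 74, 72, 70, 70, 69, 70, 73, 68, 69, 73, 73, 70, 74, 73, 74, 75, 58, 53, 57, 55, 63, 78, 73, 58, 53, 53, 55, 56, 52, 52, 52, 54, 51, 53, 48, 59, 70, 70, 68, 66, 84, 124, 118, 103, 111, 171, 161]
220 [159, 84, 112, 67, 70, 71, 72, 72, 72, 69, 75, 72, 70, 70, 72, 72, 70, 72, 69, 74, 68, 73, 70, 70, 68, 73, 74, 79, 71, 58, 54, 54, 54, 70, 78, 72, 63, 51, 53, 53, 54, 56, 55, 52, 55, 55, 49, 57, 74, 69, 70, 69, 69, 72, 98, 122, 102, 97, 150, 140]
230 [158, 83, 112, 121, 120, 118, 65, 67, 69, 71, 69, 70, 71, 73, 69, 74, 68, 71, 71, 68, 71, 71, 73, 66, 69, 71, 75, 77, 73, 59, 54, 57, 57, 68, 77, 78, 75, 51, 57, 51, 54, 54, 54, 53, 55, 52, 57, 57, 69, 70, 71, 70, 71, 70, 70, 76, 88, 111, 164, 161]
240 [160, 93, 101, 120, 119, 118, 120, 113, 63, 68, 69, 71, 68, 71, 69, 67, 70, 73, 68, 73, 74, 70, 70, 72, 75, 71, 74, 76, 74, 54, 50, 53, 58, 63, 73, 75, 77, 60, 53, 54, 57, 53, 50, 55, 52, 53, 53, 63, 69, 72, 69, 71, 71, 69, 72, 68, 57, 75, 102, 121]
```

View pics/w2.png

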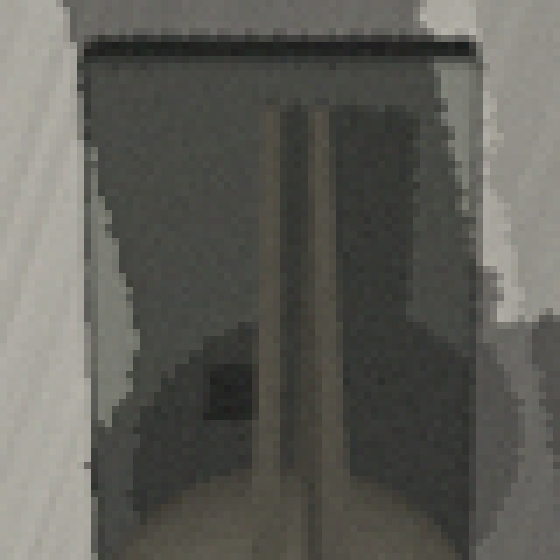

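```bash
python3 -m creep '[[26.8,-52.1,0,0,0,0,1],[26.8,-52.1,0,0,0,0,1],[26.8,-52.1,0,0,0,0,1],[26.8,-52.1,0,0,0,0,1],[26.8,-52.1,0,0,0,0,1],[26.8,-52.1,0,0,0,0,1],[26.8,-52.1,0,0,0,0,1],[26.8,-52.1,0,0,0,0,1],[0,0,0,0,0,-9.8,0.6],[0,0,0,0,0,-9.8,0.6]]'
python3 -m creep '[[0,0,20,0,0,-9.8,0.6],[0,0,20,0,0,-9.8,0.6],[0,0,20,0,0,-9.8,0.6],[0,0,20,0,0,-9.8,0.6],[0,0,45,0,0,0,0.6],[0,0,45,0,0,0,0.6],[0,0,0,0,0,0,0.6],[0,0,0,0,0,0,0.6],[0,0,0,0,0,0,0.6],[0,0,0,0,0,0,0.6]]'
python3 - <<'E'
from h import *
plan([.526,-.292,.006],-102)
w=capture("wrist"); np.save("pics/w3.npy",w,allow_pickle=True)
cv2.imwrite("pics/w3.png",cv2.resize(w["color"],None,fx=1.5,fy=1.5))
for p in [(.5136,-.2895,.032),(.5767,-.3032,.032),(.6553,-.3202,.032)]: print(pix(w,p)*1.5)
for k in ["clip_jaws","clip_pivot"]: print(k,[((np.array(q["xy"])*1.5).round(),q["p"],atz(w,q["xy"],.025)) for q in find_in("wrist",k)[:2]])
E
```

```text
time_s: 5.75
tcp_pos: [0.5249, -0.2933, 0.3293]
ee_rot: [[-0.78, -0.626, -0.0], [-0.626, 0.78, 0.0], [0.0, 0.0, -1.0]]
wrist_force: [-0.1, 0.8, 0.1]
gripper_width: 0.852
time_s: 7.0
tcp_pos: [0.5262, -0.2923, 0.1613]
ee_rot: [[-0.213, -0.977, 0.003], [-0.977, 0.213, -0.001], [0.0, -0.003, -1.0]]
wrist_force: [0.4, 0.2, -0.7]
gripper_width: 0.601
tcp [ 0.5262 -0.2923  0.1613] head -102.27 shift mm [ -0.3   0.7 155.3] turn z -0.27 t 7.0
[383.1083 289.5359]
[382.9874 185.9133]
[382.6968  38.0597]
clip_jaws [(array([382., 186.]), 0.85, array([ 0.576 , -0.3027,  0.025 ]))]
clip_pivot [(array([384., 181.]), 0.89, array([ 0.5789, -0.3046,  0.025 ])), (array([363., 174.]), 0.44, array([ 0.5857, -0.2931,  0.025 ]))]
```

View pics/w3.png

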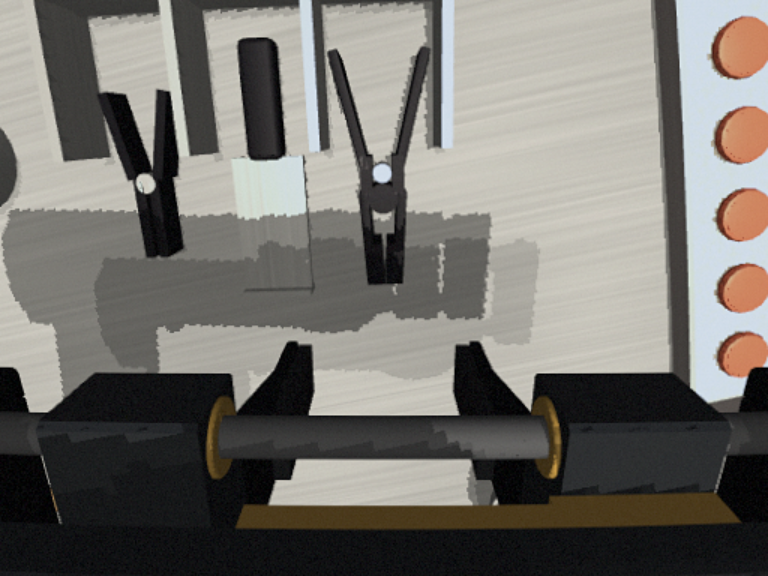

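The wrist view shows the clip pin at (383,173), jaw tips at (385,283) and tail ends at (333,50) and (425,48). The scraper is at columns 233–313, clear of the narrowed fingers.

```bash
python3 - <<'E'
from h import *
w=np.load("pics/w3.npy",allow_pickle=True).item()
P=[atz(w,np.array(q)/1.5,.032) for q in ((385.5,283),(383,173),(380,49))]; print(P)
u=(P[0]-P[2])[:2];u/=np.linalg.norm(u); print(np.degrees(np.arctan2(u[1],u[0])),np.linalg.norm(P[0]-P[1]),np.linalg.norm(P[2]-P[1]))
j=P[1][:2]+.052*u; plan([*j,.006],np.degrees(np.arctan2(u[1],u[0]))+90-360)
E
```

```text
[array([ 0.5175, -0.2919,  0.032 ]), array([ 0.584 , -0.3048,  0.032 ]), array([ 0.6502, -0.3176,  0.032 ])]
169.05006637513466 0.06778004386161166 0.0673490501513527
tcp [ 0.5256 -0.2922  0.1603] head -102.28 shift mm [  1.1  -7.7 154.3] turn z -1.33 t 7.15
```

```bash
python3 -m creep '[[1,-7.5,30,0,0,-1.3,0.6],[0,0,40,0,0,0,0.6],[0,0,40,0,0,0,0.6],[0,0,25,0,0,0,0.6],[0,0,12,0,0,0,0.6],[0,0,7.5,0,0,0,0.6],[0,0,0,0,0,0,0.6],[0,0,0,0,0,0,0.1],[0,0,0,0,0,0,0.1],[0,0,0,0,0,0,0.1]]'
python3 -m creep '[[0,0,0,0,0,0,0.1],[0,0,0,0,0,0,0.1],[0,0,0,0,0,0,0.1],[0,0,0,0,0,0,0.1],[0,0,-3,0,0,0,0.1],[0,0,-3,0,0,0,0.1],[0,0,-6,0,0,0,0.1],[0,0,-20,0,0,0,0.1],[0,0,-30,0,0,0,0.1],[0,0,-30,0,0,0,0.1]]'
python3 - <<'E'
from h import *
plan([.5,-.02,.1],-161)
E
```

```text
time_s: 8.4
tcp_pos: [0.5327, -0.2948, 0.0056]
ee_rot: [[-0.191, -0.982, 0.001], [-0.982, 0.191, -0.0], [0.0, -0.001, -1.0]]
wrist_force: [-0.6, -0.2, -0.5]
gripper_width: 0.349
time_s: 9.65
tcp_pos: [0.5322, -0.2946, 0.098]
ee_rot: [[-0.191, -0.982, -0.0], [-0.982, 0.191, 0.0], [-0.0, 0.0, -1.0]]
wrist_force: [-0.1, 0.2, -0.7]
gripper_width: 0.27
tcp [ 0.5322 -0.2946  0.098 ] head -100.99 shift mm [-263.4   84.    -2. ] turn z 60.01 t 9.65
```

```bash
python3 -m creep '[[-51.4,18.3,0,0,0,0,0.1],[-51.4,18.3,0,0,0,0,0.1],[-51.4,18.3,0,0,0,0,0.1],[-51.4,18.3,0,0,0,0,0.1],[-51.4,18.3,0,0,0,0,0.1],[-51.4,18.3,0,0,0,0,0.1],[0,0,0,0,0,10,0.1],[0,0,0,0,0,10,0.1],[0,0,0,0,0,10,0.1],[0,0,0,0,0,10,0.1]]'
python3 -m creep '[[0,0,0,0,0,10,0.1],[0,0,0,0,0,10,0.1],[0,0,35,0,0,0,0.1],[0,0,30,0,0,0,0.1],[0,0,15,0,0,0,0.1],[0,0,6,0,0,0,0.1],[0,0,3,0,0,0,0.1],[0,0,2.5,0,0,0,0.1],[0,0,0,0,0,0,0.1],[0,0,0,0,0,0,0.1]]'
python3 -m creep '[[0,0,0,0,0,0,0.35],[0,0,0,0,0,0,0.55],[0,0,0,0,0,0,0.6],[0,0,0,0,0,0,0.6],[0,0,-5,0,0,0,0.6],[0,0,-45,0,0,0,0.6],[0,0,-50,0,0,0,0.6],[0,0,-50,0,0,0,1],[0,0,0,0,0,0,1],[0,0,0,0,0,0,1]]'
python3 - <<'E'
from h import *
w=capture("wrist"); np.save("pics/w4.npy",w,allow_pickle=True)
plan([.5,-.02,.1],-161)
cv2.imwrite("pics/w4.png",cv2.resize(w["color"],None,fx=1.5,fy=1.5))
E
```

```text
time_s: 10.9
tcp_pos: [0.4835, 0.0292, 0.0974]
ee_rot: [[-0.781, -0.625, 0.001], [-0.625, 0.781, 0.0], [-0.001, -0.0, -1.0]]
wrist_force: [1.0, -0.6, -1.3]
gripper_width: 0.276
time_s: 12.15
tcp_pos: [0.4837, 0.0291, 0.006]
ee_rot: [[-0.945, -0.326, 0.001], [-0.326, 0.945, 0.0], [-0.001, 0.0, -1.0]]
wrist_force: [0.0, 0.0, -1.4]
gripper_width: 0.273
time_s: 13.4
tcp_pos: [0.4828, 0.0289, 0.1553]
ee_rot: [[-0.946, -0.325, -0.001], [-0.325, 0.946, 0.0], [0.0, 0.001, -1.0]]
wrist_force: [0.0, 0.2, -0.4]
gripper_width: 0.858
tcp [0.4825 0.0287 0.1546] head -161.01 shift mm [ -0.8 -51.8  54.6] turn z -0.01 t 13.45
```

View pics/w4.png

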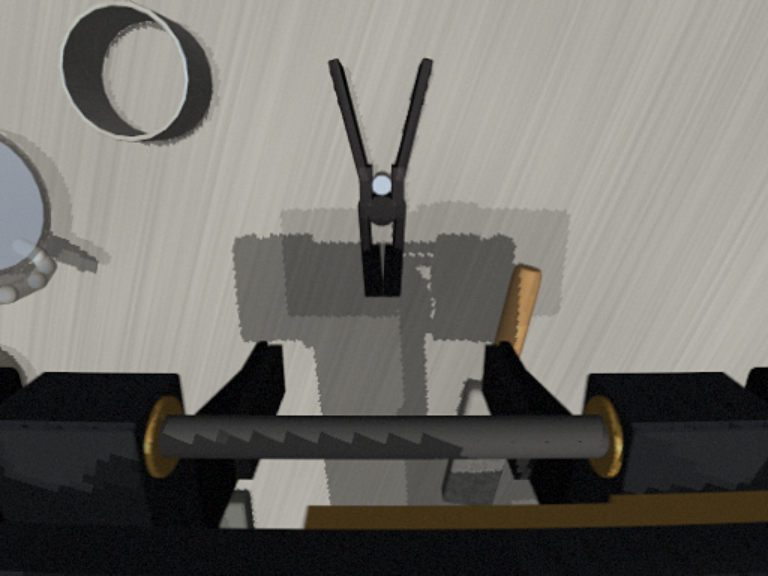

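The clip lies flat on the bench: pin at (382,184), tips at (383,296), tail middle at (382,60). It is aligned with the tool.

```bash
python3 - <<'E'
from h import *
w=np.load("pics/w4.npy",allow_pickle=True).item()
P=[atz(w,np.array(q)/1.5,.032) for q in ((383,296),(382,184),(382,60))]; print(P)
u=(P[0]-P[2])[:2];u/=np.linalg.norm(u); print(np.degrees(np.arctan2(u[1],u[0])),np.linalg.norm(P[0]-P[1]))
j=P[1][:2]-.060*u; plan([*j,.006],np.degrees(np.arctan2(u[1],u[0]))+90-360)
E
```

```text
[array([0.4771, 0.0432, 0.032 ]), array([ 0.4999, -0.0216,  0.032 ]), array([ 0.5215, -0.0846,  0.032 ])]
109.17724202748644 0.06863783809349504
tcp [0.4825 0.0287 0.1546] head -161.01 shift mm [  -0.7 -113.3  148.6] turn z -0.19 t 13.45
```

```bash
python3 -m creep '[[-0.7,-57,0,0,0,0,1],[0,-56.3,0,0,0,0,1],[0,0,40,0,0,0,1],[0,0,45,0,0,0,1],[0,0,35,0,0,0,1],[0,0,18,0,0,0,1],[0,0,7,0,0,0,1],[0,0,3.5,0,0,0,1],[0,0,0,0,0,0,1],[0,0,0,0,0,0,0.8]]'
python3 -m creep '[[0,0,0,0,0,0,0.6],[0,0,0,0,0,0,0.5],[0,0,0,0,0,0,0.4],[0,0,0,0,0,0,0.3],[0,0,0,0,0,0,0.2],[0,0,0,0,0,0,0.1],[0,0,0,0,0,0,0.1],[0,0,0,0,0,0,0.1],[0,0,0,0,0,0,0.1],[0,0,0,0,0,0,0.1]]'
python3 - <<'E'
from h import *
plan([.5,-.02,.1],-161)
E
```

```text
time_s: 14.7
tcp_pos: [0.5216, -0.0778, 0.0078]
ee_rot: [[-0.945, -0.326, 0.002], [-0.326, 0.945, 0.0], [-0.002, -0.0, -1.0]]
wrist_force: [-0.3, 1.2, -0.2]
gripper_width: 0.947
time_s: 15.95
tcp_pos: [0.5214, -0.0779, 0.0073]
ee_rot: [[-0.945, -0.326, 0.001], [-0.326, 0.945, -0.0], [-0.001, -0.0, -1.0]]
wrist_force: [0.1, -1.4, 3.3]
gripper_width: 0.272
tcp [ 0.5214 -0.0779  0.0073] head -160.98 shift mm [  1.3  61.6 -92.8] turn z 0.02 t 15.95
```

```bash
python3 -m creep '[[0,0,-5,0,0,0,0.1],[0,0,-15,0,0,0,0.1],[0,0,-40,0,0,0,0.1],[0,0,-38.7,0,0,0,0.1],[0,0,0,0,0,0,0.1],[0,0,0,0,0,0,0.1],[-30,30,0,0,0,0,0.1],[-30,30,0,0,0,0,0.1],[0,0,0,0,0,0,0.1],[0,0,0,0,0,0,0.1]]'
python3 - <<'E'
from h import *
plan([.6053,.1295,.106],-161)
w=capture("wrist"); np.save("pics/w5.npy",w,allow_pickle=True)
cv2.imwrite("pics/w5.png",cv2.resize(w["color"],None,fx=1.5,fy=1.5))
E
```

```text
time_s: 17.2
tcp_pos: [0.5569, -0.0019, 0.1043]
ee_rot: [[-0.945, -0.326, -0.004], [-0.326, 0.945, -0.001], [0.004, 0.001, -1.0]]
wrist_force: [0.4, 0.0, -1.8]
gripper_width: 0.268
tcp [ 0.5569 -0.0019  0.1043] head -160.99 shift mm [-88.6 108.4  -2. ] turn z 0.01 t 17.2
```

View pics/w5.png

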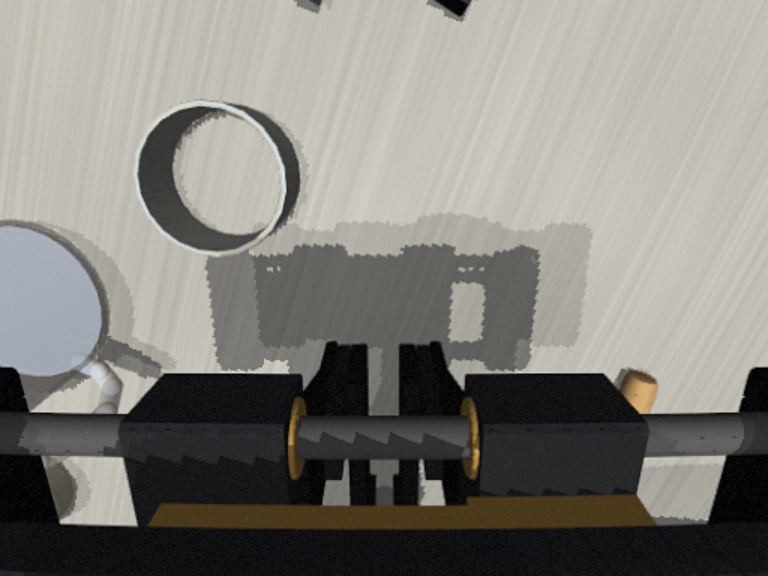

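The squeezed fingers hold the tails. The clip's open arms show symmetrically at columns 350–375 and 395–420, below the bar. The jug is to the left, with its rim edge at about (108,310), so I'll check clearance before moving.

```bash
python3 - <<'E'
from h import *
w=np.load("pics/w5.npy",allow_pickle=True).item()
for q,z in [((108,310),.13),((120,390),.12),((90,355),.13)]: print(q,atz(w,np.array(q)/1.5,z))
t=np.array([.6053,.1295]);R=np.array(sense()["ee_rot"])[:2,:2]
for q,z in [((108,310),.13),((120,390),.12),((90,355),.13)]: print(R.T@(atz(w,np.array(q)/1.5,z)[:2]-t))
E
```

```text
(108, 310) [ 0.6458 -0.005   0.13  ]
(120, 390) [0.6418 0.0289 0.12  ]
(90, 355) [0.649  0.0122 0.13  ]
[ 0.0054 -0.1403]
[-0.0018 -0.107 ]
[-0.0032 -0.1252]
```

```bash
python3 -m creep '[[0,40,0,0,0,0,0.1],[0,35,0,0,0,0,0.1],[-29.5,11.1,0,0,0,0,0.1],[-29.5,11.1,0,0,0,0,0.1],[-29.6,11.2,0,0,0,0,0.1],[0,0,0,0,0,0,0.1],[0,0,0,0,0,0,0.1],[0,0,0,0,0,0,0.1],[0,0,0,0,0,0,0.1],[0,0,0,0,0,0,0.1]]'
python3 - <<'E'
from h import *
plan([.6053,.1295,.106],-161)
a=capture("scene");cv2.imwrite("pics/s6.png",cv2.resize(a["color"][120:260,280:420],None,fx=4,fy=4,interpolation=cv2.INTER_CUBIC))
E
```

```text
time_s: 18.5
tcp_pos: [0.6065, 0.1295, 0.106]
ee_rot: [[-0.946, -0.325, 0.0], [-0.325, 0.946, 0.0], [-0.0, 0.0, -1.0]]
wrist_force: [0.1, 0.1, -1.5]
gripper_width: 0.267
tcp [0.6065 0.1295 0.106 ] head -161.0 shift mm [ 1.1  0.4 -0. ] turn z -0.0 t 18.5
```

View pics/s6.png

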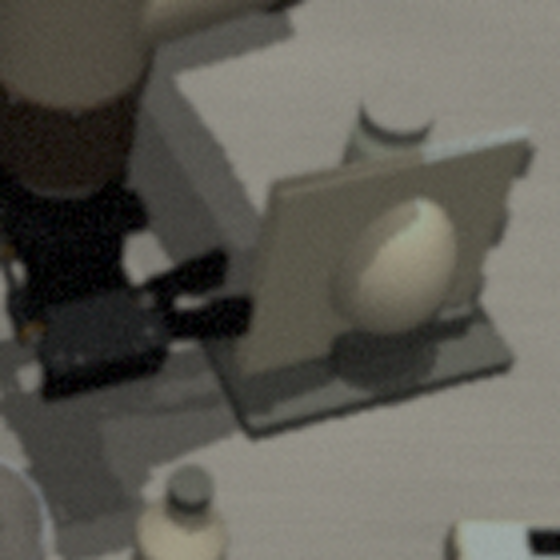

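The open jaws straddle the free edge at about mid-height: tips at (245,315) and (225,268), with the edge's middle at (258,283). I'll push on.

```bash
python3 -m creep '[[1,6,0,0,0,0,0.1],[0,6,0,0,0,0,0.1],[0,6,0,0,0,0,0.1],[0,6,0,0,0,0,0.1],[0,6,0,0,0,0,0.1],[0,5,0,0,0,0,0.1],[0,5,0,0,0,0,0.1],[0,5,0,0,0,0,0.1],[0,0,0,0,0,0,0.1],[0,0,0,0,0,0,0.1]]'
```

```text
time_s: 19.8
tcp_pos: [0.5911, 0.1719, 0.1057]
ee_rot: [[-0.945, -0.326, -0.0], [-0.326, 0.945, -0.0], [0.0, -0.0, -1.0]]
wrist_force: [0.9, 0.4, -1.1]
gripper_width: 0.268
```

```bash
python3 -m creep '[[0,3,0,0,0,0,0.1],[0,3,0,0,0,0,0.1],[0,3,0,0,0,0,0.1],[0,2,0,0,0,0,0.1],[0,1,0,0,0,0,0.1],[0,1,0,0,0,0,0.1],[0,1,0,0,0,0,0.1],[0,0,0,0,0,0,0.1],[0,0,0,0,0,0,0.1],[0,0,0,0,0,0,0.1]]'
```

```text
time_s: 21.05
tcp_pos: [0.5867, 0.1813, 0.106]
ee_rot: [[-0.946, -0.325, -0.002], [-0.325, 0.946, -0.006], [0.003, -0.005, -1.0]]
wrist_force: [3.3, -12.0, 0.2]
gripper_width: 0.269
```

Contact: about 12 N straight back with almost no sideways force, but the reckoned pin is 29 mm out instead of 24. I'll look before releasing.

```bash
python3 - <<'E'
from h import *
plan([.6053,.1295,.106],-161)
a=capture("scene");b=capture("wrist")
i1=cv2.resize(a["color"][150:230,300:380],(480,480),interpolation=cv2.INTER_CUBIC)
i2=cv2.resize(b["color"][270:370,206:306],(480,480),interpolation=cv2.INTER_CUBIC)
i=np.hstack([i1,i2[:,:300]]); i=np.clip(255*(i/255.)**.55,0,255).astype(np.uint8); cv2.imwrite("pics/s7.png",i)
E=np.array([.5603,.2663]);u=np.array([-.3256,.9455])
for n,c,o,k in (("scene",a,(300,150),6),("wrist",b,(206,270),4.8)):
  for d in (-.024,-.029,-.036,0):
    print(n,d,((pix(c,[*(E+d*u),.13 if d else .115])-o)*k).round())
E
```

```text
tcp [0.5867 0.1813 0.106 ] head -161.01 shift mm [ -0.8 -55.    0.3] turn z -0.01 t 21.05
scene -0.024 [217. 234.]
scene -0.029 [206. 237.]
scene -0.036 [191. 241.]
scene 0 [264. 243.]
wrist -0.024 [208. 476.]
wrist -0.029 [208. 442.]
wrist -0.036 [207. 395.]
wrist 0 [211. 523.]
```

View pics/s7.png

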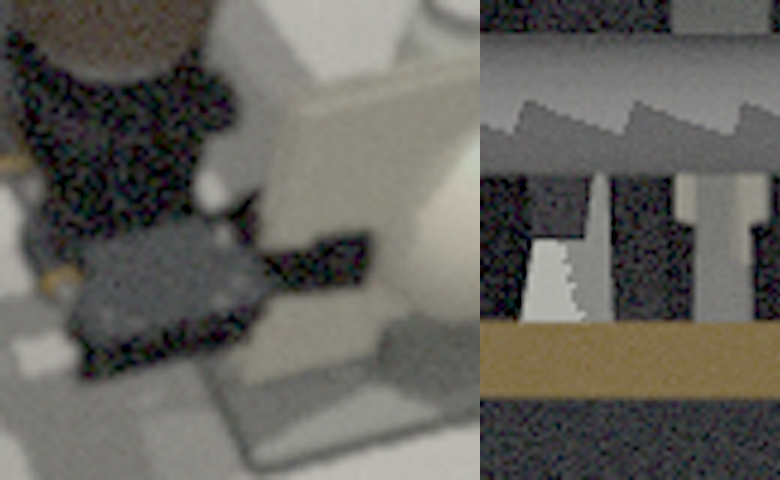

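In the left half (scene), the rear jaw lies over the plate with its tip at (370,235–285). In the right half (wrist), nothing is jammed. I'll work out how deep the tip sits.

```bash
python3 - <<'E'
from h import *
a=capture("scene")
E=np.array([.5603,.2663]);u=np.array([-.3256,.9455]);v=np.array([-.9455,-.3256])
for lat in (-.016,-.028):
  for d in (.034,.038,.042):
    print(lat,d,[((pix(a,[*(E+d*u+(.0027+lat)*v),z])-(300,150))*6).round() for z in (.131,.099)])
s=sense();T=np.array(s["tcp_pos"])[:2]; print(s["wrist_force"],(T-E)@u,(T-E)@v)
E
```

```text
-0.016 0.034 [array([354., 224.]), array([343., 269.])]
-0.016 0.038 [array([363., 222.]), array([351., 267.])]
-0.016 0.042 [array([372., 220.]), array([360., 265.])]
-0.028 0.034 [array([366., 245.]), array([355., 290.])]
-0.028 0.038 [array([375., 243.]), array([363., 288.])]
-0.028 0.042 [array([384., 240.]), array([372., 286.])]
[  2.9874 -11.9429  -0.456 ] -0.08896305866050233 0.002748587423395289
```

The jaw tip sits about 38–41 mm past the edge, so the pin is about 25–28 mm out. That fits being home within calibration error. I'll release gradually, easing towards the plates' plane.

```bash
python3 -m creep '[[0,0.5,0,0,0,0,0.3],[-0.6,0,0,0,0,0,0.34],[-0.6,0,0,0,0,0,0.38],[-0.6,0,0,0,0,0,0.42],[-0.6,0,0,0,0,0,0.46],[0,0,0,0,0,0,0.5],[0,0,0,0,0,0,0.55],[0,0,0,0,0,0,0.6],[0,0,0,0,0,0,0.7],[0,0,0,0,0,0,0.75]]'
python3 - <<'E'
from h import *
s=sense();E=np.array([.5603,.2663]);u=np.array([-.3256,.9455]);v=np.array([-.9455,-.3256]);T=np.array(s["tcp_pos"])[:2]; print(s["wrist_force"],s["gripper_width"],(T-E)@u,(T-E)@v)
w=capture("wrist");a=capture("scene")
i1=cv2.resize(a["color"][150:230,300:380],(480,480),interpolation=cv2.INTER_CUBIC)
i2=cv2.resize(w["color"][250:370,196:316],(300,300),interpolation=cv2.INTER_CUBIC); i2=np.vstack([i2,np.zeros((180,300,3),np.uint8)])
i=np.clip(255*(np.hstack([i1,i2])/255.)**.55,0,255).astype(np.uint8); cv2.imwrite("pics/s8.png",i)
E
```

```text
time_s: 22.45
tcp_pos: [0.5886, 0.1869, 0.1059]
ee_rot: [[-0.945, -0.326, 0.0], [-0.326, 0.945, 0.001], [-0.0, 0.0, -1.0]]
wrist_force: [-0.3, 0.1, -0.4]
gripper_width: 0.714
[-0.2766  0.06   -0.3649] 0.7144448433380153 -0.08431537061059266 -0.0008822550156361849
```

View pics/s8.png

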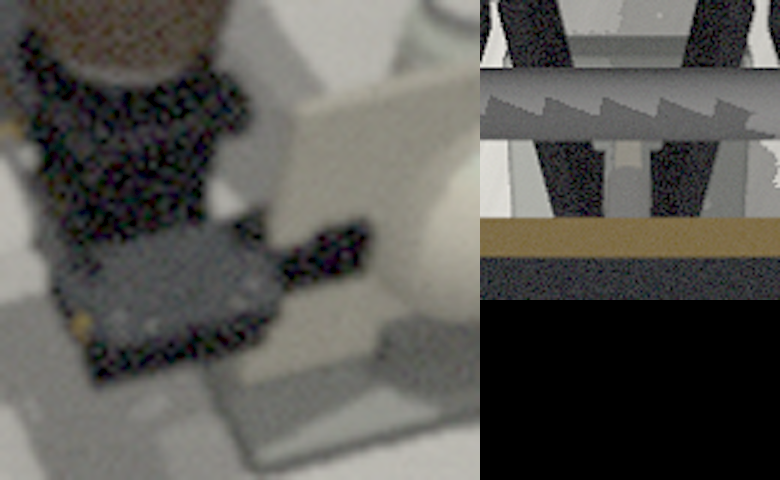

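The clip is closed on the plates with its jaw at (330,250). The tails stand free between the fingers, and the wrist force is zero. I'll retreat straight up and then back.

```bash
python3 -m creep '[[0,0,0,0,0,0,0.85],[0,0,-10,0,0,0,0.85],[0,0,-20,0,0,0,0.85],[0,0,-40,0,0,0,0.85],[0,0,-50,0,0,0,0.85],[0,0,-50,0,0,0,0.85],[0,-30,0,0,0,0,0.85],[0,0,0,0,0,0,0.85],[0,0,0,0,0,0,0.85],[0,0,0,0,0,0,0.85]]'
python3 - <<'E'
from h import *
w=capture("wrist");a=capture("scene"); np.save("pics/w9.npy",[w,a],allow_pickle=True)
i1=cv2.resize(a["color"][140:230,300:390],(400,400),interpolation=cv2.INTER_CUBIC)
i2=cv2.resize(w["color"][170:290,196:316],(400,400),interpolation=cv2.INTER_CUBIC)
i=np.clip(255*(np.hstack([i1,i2])/255.)**.6,0,255).astype(np.uint8); cv2.imwrite("pics/s9.png",i)
E=np.array([.5603,.2663]);u=np.array([-.3256,.9455])
for d in (-.015,-.024,-.036): print(d,((pix(w,[*(E+d*u),.131])-(196,170))*400/120).round(),((pix(a,[*(E+d*u),.131])-(300,140))*400/90).round())
E
```

```text
time_s: 23.8
tcp_pos: [0.5981, 0.1585, 0.2753]
ee_rot: [[-0.945, -0.326, -0.001], [-0.326, 0.945, -0.0], [0.001, -0.0, -1.0]]
wrist_force: [-0.4, 0.2, 0.1]
gripper_width: 0.851
-0.015 [197. 316.] [175. 213.]
-0.024 [197. 291.] [161. 217.]
-0.036 [197. 258.] [142. 222.]
```

View pics/s9.png

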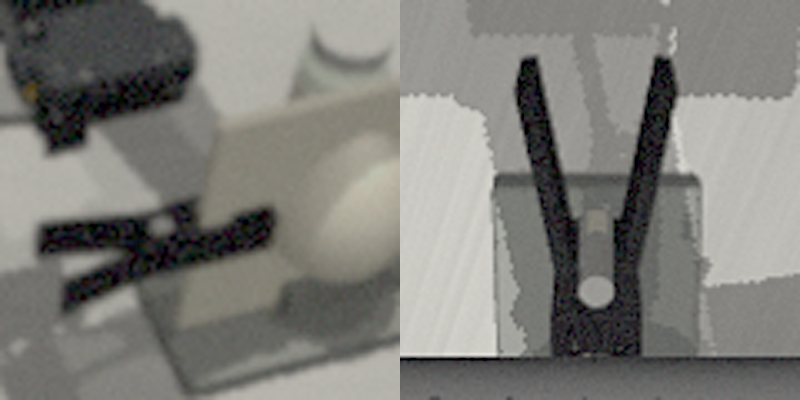

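The pin shows at wrist (196,292) and scene (161,222). I predicted (197,291) and (161,217) for a pin 24 mm out, so the clip is home, square and level. I'll hand in the job.

```bash
python3 -c "
from h import *
print(finish_job())"
```

```text
the job is handed in; nothing more can be done
None
```

I clipped the mould shut with the large clip and handed the job in at about 24 s of the 59 s allowed; no verdict is reported.

**What I did:** I lifted the clip out of the rack by its jaws and laid it flat on the open bench. I then took it again by its tails, squeezed it fully open and pushed it square over the free edge. It met about 12 N head-on, and I then let it close gradually and backed the gripper away.

**Last checks:**
- **Position:** after the gripper had backed away, the wrist picture puts the pin 24 mm out from the edge and in the plates' plane, to within a pixel or so. The scene picture agrees to about 1 pixel.
- **Alignment:** the clip looks level, square and about mid-height.
- **Robot clear:** the wrist force was near zero and the fingers were well away from the clip.
- **Bystanders:** nothing touched them that I know of, but I did not measure their positions again.

**What disagreed:** while pushing, the tool position put the pin about 29 mm out, which didn't match a fully home edge. The scene picture at that point gave 25–28 mm. Once the clip closed, the pictures showed it home.

**Not measured:** I judged the mould shut from the clip having closed on the plates. I did not measure the grip force or the plate angle.

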